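Top blue sample pot into the sample seat

ROBOT

A 7-joint arm with a two-finger parallel gripper is mounted at the origin on a cart in front of the work surface, level with it; the furniture and walls round the work are solid. World frame = base frame: x ahead of the robot, y to its left, z up, the work surface at z = 0. Lengths are in m, angles in rad, forces in N, time in s.
With the tool pointing down it reaches from about 0.35 to 0.9 m from the base axis. Payload 19.9 kg.
Tool frame: the origin (TCP) lies between the finger pads; the fingertips stand 19 mm ahead of it and the grasp point (between the pads) is the TCP; z points along the fingers, y is the direction in which the jaws open and shut (so a half turn about z gives the same grasp; the last joint's range is limited). The gripper opens to 94 mm and grips with 3 to 60 N. Pads are 16 mm wide; open, the fingers measure 119 mm over their backs; the gripper's body (75 mm by 177 mm) begins 78 mm behind the grasp point.
Start: joints at [-1.327, 0.417, -0.01, 1.614, 0.005, 1.111, -0.053], TCP at [0.176, 0.6, 0.224] pointing down, gripper open.
Joint ranges: [-2.81, 2.81], [-0.39, 2.02], [-1.27, 1.25], [0.06, 2.57], [-1.19, 4.33], [0.19, 2], [-2.82, 2.82]. Speed limits (rad/s): [1.89, 1.89, 2.39, 2.39, 3.01, 3.01, 3.01].

INTERFACE

Orientations are given as a 3x3 rotation matrix whose columns are the frame's x, y, z axes.
In Python, from rig import robot gives the robot as it stands. Calls block until the motion is done:
- robot.move_ptp(position, orientation): joint-space move of the TCP to a pose.
- robot.move_linear(position, velocity=0.15, frame=None, threshold=None): straight line of the TCP; frame=None keeps the orientation; velocity is the mean speed in m/s. With threshold (N) it stops when the force on the tool has changed by that much, and returns True; else False.
- robot.goto_joints(angles): joint-space move.
- robot.gripper_to(opening): finger opening in m; the grip force is fixed at half the most; returns when the fingers have stopped.
- robot.pause(seconds).
- robot.ik(position, orientation): joint angles nearest the present ones, or None.
- robot.get_state(): the state.
- robot.grab_frame(name): name is "side" or "top" or "wrist"; returns the picture (400x640x3 uint8, red, green, blue); there is no depth.
- robot.camera_info(name): a dict with "fx", "fy", "cx", "cy" (pixels), "rvec" (rotation vector, rad) and "tvec" (3), from world to camera coordinates, as OpenCV has them. Camera axes: x right, y down, z forward; pixel columns grow to the right and rows downward; lengths in m; the calibration is good to about 2 mm. A picture is of the moment at which its call begins: read the wrist's pose just before it. camera_info takes no time and is no camera call; for the wrist camera it gives the pose at the moment of the call.
A pose or a line that the arm cannot do raises robot.PlanningError and nothing moves.
- robot.sign_off(): hands the job in, once; it reports no verdict.
The state is a dict: "time": time; "qpos": joint angles; "joint_vel": joint speeds; "effort": joint torques, N m; "ee_pos": TCP position; "tool_rot": TCP orientation; "force": force on the tool from outside, world axes, zero at the start; "moment": the same for the moment, N m; "opening": finger opening in m.
Only numpy, scipy, OpenCV 4.12 (cv2) and the standard library are available. Lean on these libraries where they do the work, as an engineer would, in place of code of your own. Each camera call takes 0.05 s, during which the arm holds its last target.

TASK

Lift the topmost blue pot off its pile and stand it upright in the round recess of the aluminium sample seat, setting it down gently rather than dropping it. Leave the other two blue pots and the pile of white pots standing where they are.

Things in the scene. Friction and masses are not known exactly. Their poses are not given: they have to be found in the camera images.
- blue_top: Topmost of 3 alike blue plastic pots in a pile: open round cup, outer diameter 55, wall 3, 44 tall, 55-115 g, on a foot 43 across and 6 high. Origin: centre of the foot's underside, z up. Each foot sits 6 mm deep in the mouth below with 2 mm play, so it lifts straight out; this pot's underside is 76, its rim 120 mm above the worktop; the side wall above the foot is free to grip.
- blue_mid: Middle pot of the blue pile, same shape and origin point; its underside is 38 mm above the worktop. Stays on the pile.
- white_top: Topmost of 3 white pots of the same shape, piled the same way beside the blue pile (either side of it); origin as for blue_top. Stays where it is.
- sample_seat: Fixed aluminium plate 116 x 116 x 12 mm, dark bolt heads in its corners, with a round black-lined recess 80 across, 7 deep at its centre. Origin: centre of its underside; recess floor 5, plate top 12 mm above. Keep fingers above the plate: grip the pot's upper half. A computer tower 0.34 m tall (front at x = 0.52, y -0.34 to -0.15) stands behind: swing the arm past on its near side.
There are look-alikes about, which are no part of the job. What is shaped like the blue_top but green is not meant.

How it is judged:
On the way:
1. the topmost blue pot is held in the fingers, lifted clear above its pile and upright within 20 degrees (height (world z) of blue_top above 0.125 m and contact force between the fingers and blue_top above 0.5 N and angle between blue_top's own z axis and vertical below 0.35 rad), for 0.2 s.
At the end, for the whole second after the job is handed in: The pot that topped the blue pile rests on the recess floor (within 3 mm), its axis within 15 mm of the recess centre, upright within 6 degrees. The middle blue pot and the top white pot are within 20 mm of where they were, upright within 9 degrees (horizontal distance between blue_top and sample_seat below 0.015 m and z of blue_top in the frame of sample_seat below 0.008 m and angle between blue_top's own z axis and vertical below 0.1 rad and linear speed of blue_top below 0.02 m/s and distance of each of blue_mid, white_top from where it was at the start of the episode below 0.02 m and angle between each of blue_mid, white_top's own z axis and vertical below 0.15 rad); the robot touches nothing.
It fails at once if the pot is let go more than 20 mm above the recess floor over the seat (dropped) (contact force between the fingers and blue_top below 0.01 N and horizontal distance between blue_top and sample_seat below 0.06 m and z of blue_top in the frame of sample_seat above 0.025 m).
It fails at once if the rest of the blue pile is displaced or pulled up by more than 30 mm (distance of blue_mid from where it was at the start of the episode above 0.03 m).
It fails at once if the white pile is displaced by more than 30 mm (distance of white_top from where it was at the start of the episode above 0.03 m).
It also fails if it takes over 38 s, if anything falls off the work surface, if the arm or the gripper's body presses on something with over 40 N, if the wrist force passes 120 N, or if a joint passes its speed limit or range.

## Working session

There is one attempt and no reset: what is moved stays moved. The work goes in short steps, each a Python script; the robot and the scene stay as the last script left them, time stands still between calls to the robot, and variables do not carry over. Pictures are saved under pics/ and viewed, and the job is handed in when it is done.

```bash
ls; mkdir -p pics; python3 - <<'E'
from rig import robot
import cv2
for n in ("side","top","wrist"):
    im=robot.grab_frame(n); cv2.imwrite(f"pics/{n}0.png",im[:,:,::-1])
    print(n,{k:(v if not hasattr(v,'tolist') else v.tolist()) for k,v in robot.camera_info(n).items()})
s=robot.get_state(); print(s)
E
```

```text
pics
side {'fx': 515.3371000680479, 'fy': 515.3371000680479, 'cx': 316.20639050047237, 'cy': 198.16634478604706, 'rvec': [1.9442519455201452, -0.13029579330874672, 0.09289931737785663], 'tvec': [-0.4060040412150923, 0.09309859947122638, 1.1831864206867966]}
top {'fx': 406.9310816753565, 'fy': 406.9310816753565, 'cx': 319.0676055139442, 'cy': 204.29219687044076, 'rvec': [2.199787548714857, -2.1505996976798136, 0.09106574697567796], 'tvec': [0.035224773788458806, 0.44061735869302066, 1.109348222150212]}
wrist {'fx': 295.30527872887865, 'fy': 295.30527872887865, 'cx': 320.18665632972636, 'cy': 207.72717848320545, 'rvec': [-2.354643769454607, -1.7653140843695276, -0.2084493312494488], 'tvec': [-0.6233053955205583, -0.024504690524717272, 0.39143557918441296]}
{'time': 0.15, 'qpos': array([-1.3275137 ,  0.41784037, -0.01032184,  1.61398106,  0.00473604,
        1.11071603, -0.05301369]), 'joint_vel': array([ 1.25294217e-05, -2.89666136e-04,  6.02672895e-04, -1.84002005e-03,
        2.11053342e-03,  5.08182767e-05, -1.38520985e-03]), 'effort': array([ 2.85942815e-05, -8.51534772e+01,  6.38479292e-01, -4.26143575e+01,
       -4.89626185e-02,  1.71831268e-02, -1.36627366e-05]), 'ee_pos': array([0.17552735, 0.59958324, 0.22398978]), 'tool_rot': array([[-9.59730333e-01,  2.80922875e-01, -1.59661448e-04],
       [ 2.80922902e-01,  9.59729909e-01, -9.08296174e-04],
       [-1.01929305e-04, -9.16571947e-04, -9.99999575e-01]]), 'force': array([ 0.31394341, -0.49233537,  0.00988018]), 'moment': array([-0.00528179, -0.02869775,  0.02292507]), 'opening': 0.09376882589432517}
```

View pics/side0.png

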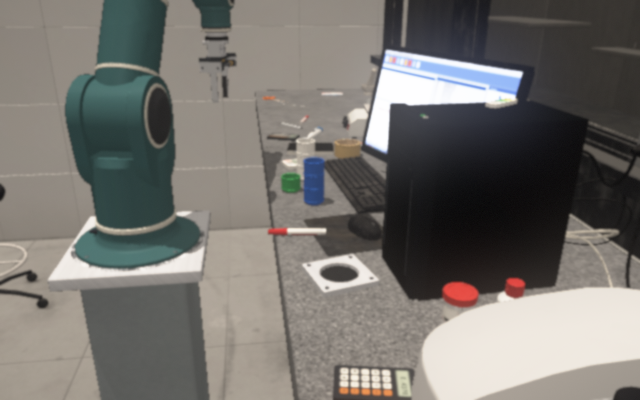

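View pics/top0.png

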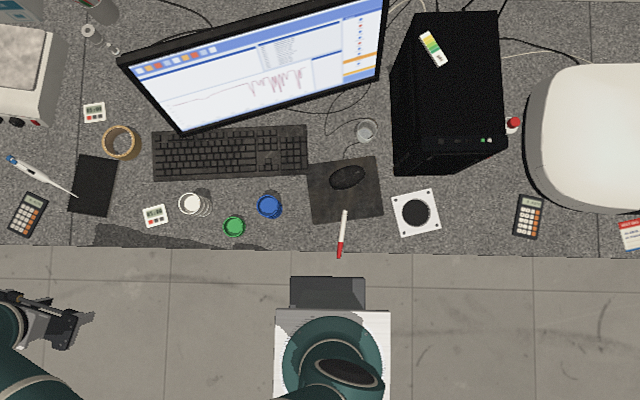

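View pics/wrist0.png

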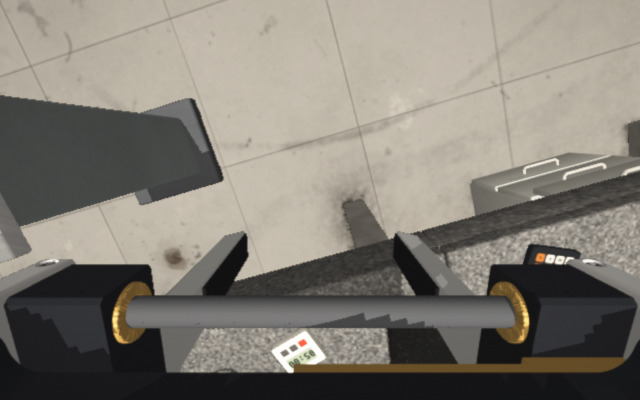

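The side view shows the blue pile at about (314,180), with a green pot at (290,183) and the white pile behind it at (305,150). In the top view the blue pile is at (268,206), the green pot at (234,226), the white pile at (190,204) and the seat at (415,212). The wrist camera sees only floor and table edge. Next I'll measure positions from the top view.

```bash
cat > h.py <<'E'
import numpy as np, cv2
def cam(ci):
    R=cv2.Rodrigues(np.array(ci["rvec"],float))[0]; t=np.array(ci["tvec"],float).ravel()
    K=np.array([[ci["fx"],0,ci["cx"]],[0,ci["fy"],ci["cy"]],[0,0,1.]])
    return K,R,t
def plane(ci,uv,z):
    K,R,t=cam(ci); uv=np.atleast_2d(np.asarray(uv,float))
    d=(np.linalg.inv(K)@np.c_[uv,np.ones(len(uv))].T).T@R; c=-R.T@t
    return c+d*((z-c[2])/d[:,2])[:,None]
def proj(ci,P):
    K,R,t=cam(ci); return cv2.projectPoints(np.atleast_2d(P).astype(float),cv2.Rodrigues(R)[0],t,K,None)[0][:,0]
E
python3 - <<'E'
from rig import robot
from h import *
top=cv2.imread("pics/top0.png"); side=cv2.imread("pics/side0.png")
a=cv2.resize(top[180:250,160:460],None,fx=2.6,fy=2.6,interpolation=cv2.INTER_CUBIC)
b=cv2.resize(side[130:290,260:400],None,fx=3.7,fy=3.7,interpolation=cv2.INTER_CUBIC)
cv2.imwrite("pics/a.png",a);cv2.imwrite("pics/b.png",b)
c=cv2.resize(top[185:225,240:300],None,fx=12,fy=12,interpolation=cv2.INTER_NEAREST);cv2.imwrite("pics/c.png",c)
ct,cs=robot.camera_info("top"),robot.camera_info("side")
print("cams",plane(ct,[[268,206],[190,204]],.12),plane(ct,[415,212],.012))
def mask(im,lo,hi):
    return cv2.inRange(cv2.cvtColor(im,cv2.COLOR_BGR2HSV),lo,hi)
for n,im,roi in(("top",top,(240,185,300,225)),("side",side,(295,150,335,215))):
    m=mask(im,(105,120,40),(125,255,255)); k=np.zeros_like(m);k[roi[1]:roi[3],roi[0]:roi[2]]=255;m&=k
    print(n,cv2.boundingRect(m),cv2.countNonZero(m))
# recess: dark blob
g=cv2.cvtColor(top,cv2.COLOR_BGR2GRAY); m=(g<60).astype(np.uint8)*255;k=np.zeros_like(m);k[192:234,396:436]=255;m&=k
cc=max(cv2.findContours(m,0,1)[0],key=cv2.contourArea);e=cv2.fitEllipse(cc);print(e, plane(ct,e[0],.012),plane(ct,e[0],.005))
E
```

```text
cams [[0.42369459 0.17353847 0.12      ]
 [0.42432361 0.37081107 0.12      ]] [[ 0.42480923 -0.22239097  0.012     ]]
top (257, 195, 25, 24) 460
side (305, 159, 19, 45) 797
((415.0434875488281, 212.36764526367188), (24.752864837646484, 25.55126190185547), 152.69044494628906) [[ 0.42378572 -0.22251427  0.012     ]] [[ 0.42429356 -0.22414025  0.005     ]]
```

```bash
sleep 1
```

```text
(no output)
```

View pics/a.png

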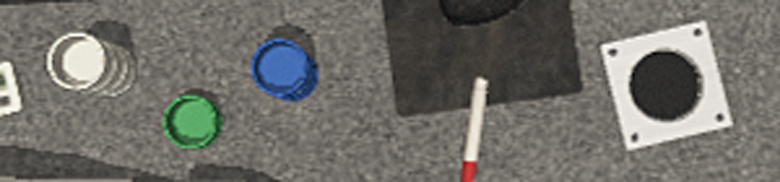

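View pics/b.png

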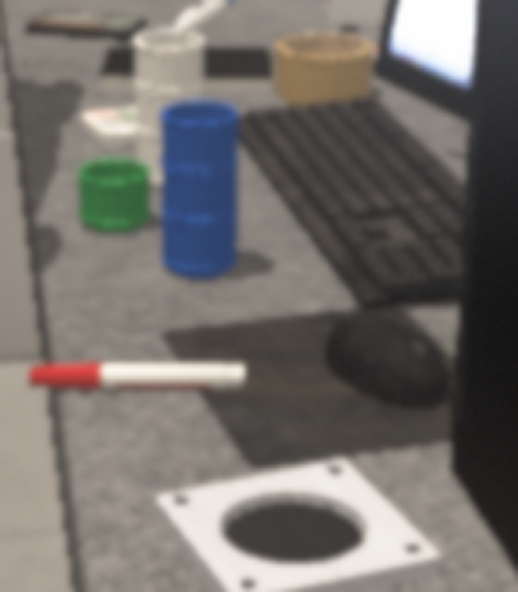

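View pics/c.png

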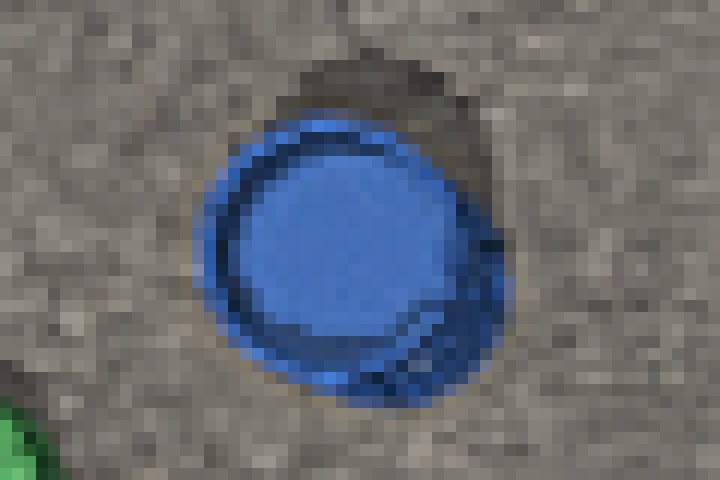

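The blue rim in the zoomed top view spans columns 257 to 280 and rows 195 to 217.5, with its centre near (268.3,206.2). The recess is at (415,212.4). I'll cross-check with the side view, then work out the joint configuration for hover, grasp and placement.

```bash
python3 - <<'E'
from rig import robot
from h import *
np.set_printoptions(precision=4,suppress=True)
ct,cs=robot.camera_info("top"),robot.camera_info("side")
p=plane(ct,[268.3,206.2],.12)[0];print(p)
th=np.linspace(0,2*np.pi,72,endpoint=False)
circ=lambda c,r:np.c_[c[0]+r*np.cos(th),c[1]+r*np.sin(th),np.full(72,c[2])]
for n,c in(("top",ct),("side",cs)):
    q=proj(c,circ(p,.0275));print(n,q.min(0),q.max(0))
q=proj(cs,circ((p[0],p[1],.0),.0215));print("side foot",q.min(0),q.max(0))
# recess in side
side=cv2.imread("pics/side0.png");g=cv2.cvtColor(side,cv2.COLOR_BGR2GRAY)
print(g[273,312:372]); print(g[255:292,338])
s=np.array([.4238,-.2225,.012]);q=proj(cs,circ(s,.04));print("side recess",q.min(0),q.max(0))
q=proj(ct,circ(s,.04));print("top recess",q.min(0),q.max(0))
m=cv2.inRange(cv2.cvtColor(side,cv2.COLOR_BGR2HSV),(105,120,40),(125,255,255));print("blue row163",np.where(m[165,295:335])[0][[0,-1]]+295)
cw=robot.camera_info("wrist");K,R,t=cam(cw);st=robot.get_state()
print("cam in tool",st["tool_rot"].T@(-R.T@t-st["ee_pos"]),"tcp px",proj(cw,st["ee_pos"]))
D=np.array([[-1,0,0],[0,1,0],[0,0,-1.]])
for a in([.424,.174,.25],[.424,.174,.115],[.424,-.223,.25],[.424,-.223,.045]):
    print(a,robot.ik(a,D))
E
```

```text
[0.4232 0.1728 0.12  ]
top [257.4167 195.3715] [279.1858 217.079 ]
side [302.0091 156.4423] [322.9715 162.6892]
side foot [304.54   198.9893] [320.4074 204.9316]
[236 235 235 234 233 231 222 188 135  91  69  64  63  63  63  63  63  63
  63  63  63  63  62  62  62  63  62  63  63  61  63  62  61  61  62  62
  63  62  62  62  61  61  61  68  89 127 170 211 231 237 238 238 237 237
 237 236 236 235 232 223]
[118 170 213 230 235 235 229 209 169 137 110  82  66  63  62  63  63  63
  62  61  61  63  62  62  62  71 111 175 222 234 235 236 233 222 188 154
 140]
side recess [318.2583 260.3463] [358.4049 280.3081]
top recess [400.6663 198.076 ] [429.4148 226.7367]
blue row163 [305 323]
cam in tool [ 0.0686 -0.0008 -0.1609] tcp px [[321.8757 256.9924]]
[0.424, 0.174, 0.25] [-0.7285  0.0856  0.2889  1.9878 -0.0277  1.0719  1.1435]
[0.424, 0.174, 0.115] [-0.6767  0.279   0.2514  2.1209 -0.1004  0.7526  1.2096]
[0.424, -0.223, 0.25] [-0.6049  0.2576  1.1948  1.961  -0.2692  1.0992  2.2738]
[0.424, -0.223, 0.045] [-0.2242  0.5694  0.7959  2.122  -0.6376  0.7038  2.5711]
```

The side view puts the pot about 2 px (roughly 4 mm) further in +x than the top view does. The recess agrees in both views. I'll hover over the pile and settle the pot's position with the wrist camera.

```bash
python3 - <<'E'
from rig import robot
from h import *
np.set_printoptions(precision=4,suppress=True)
D=np.array([[-1,0,0],[0,1,0],[0,0,-1.]])
robot.move_ptp([.425,.173,.25],D)
s=robot.get_state();cw=robot.camera_info("wrist");im=robot.grab_frame("wrist")
cv2.imwrite("pics/w1.png",im[:,:,::-1]); np.save("w1.npy",np.r_[cw["rvec"],cw["tvec"]])
print(s["time"],s["qpos"],s["ee_pos"],s["tool_rot"],s["force"])
th=np.linspace(0,2*np.pi,72,endpoint=False)
for p in([.4232,.1728,.12],[.427,.1728,.12]):
    q=proj(cw,np.c_[p[0]+.0275*np.cos(th),p[1]+.0275*np.sin(th),np.full(72,.12)]);print(q.min(0),q.max(0))
E
```

```text
1.95 [-0.728   0.0871  0.2901  1.9863 -0.0284  1.072   1.1464] [0.4249 0.1738 0.25  ] [[-1.    -0.001 -0.   ]
 [-0.001  1.    -0.   ]
 [ 0.    -0.    -1.   ]] [0.7691 0.3975 0.8074]
[292.8854 177.4985] [347.2878 230.5354]
[292.9617 181.3135] [347.2018 234.0341]
```

View pics/w1.png

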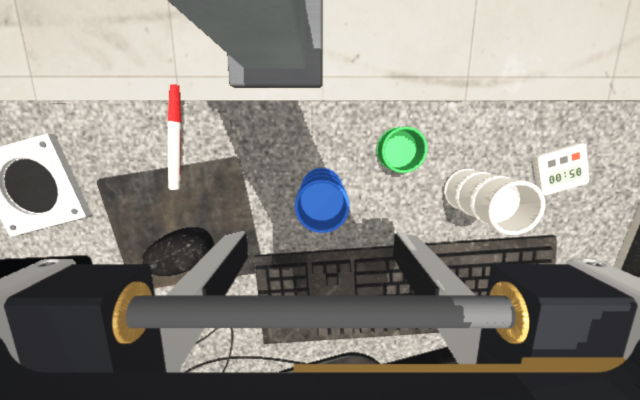

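The wrist view shows the blue rim around (322,205), the green pot at (402,149), the white pile at about (500,203) and the recess near (30,185). I'll measure the lower, left and right rim edges from a mask.

```bash
python3 - <<'E'
from rig import robot
from h import *
np.set_printoptions(precision=4,suppress=True)
im=cv2.imread("pics/w1.png");cw=robot.camera_info("wrist")
m=cv2.inRange(cv2.cvtColor(im,cv2.COLOR_BGR2HSV),(105,120,40),(125,255,255));m[:,:280]=0;m[:,360:]=0;m[240:]=0;m[:150]=0
c=max(cv2.findContours(m,0,1)[0],key=cv2.contourArea)[:,0].astype(float);print(c.min(0),c.max(0))
# lower hull: points of rim with v>=204
l=c[c[:,1]>=203]+0.0
P=plane(cw,l,.12)
A=np.c_[2*P[:,:2],np.ones(len(P))];x=np.linalg.lstsq(A,(P[:,:2]**2).sum(1),rcond=None)[0]
print("centre",x[:2],"r",np.sqrt(x[2]+x[:2]@x[:2]))
from scipy.optimize import least_squares
print("fixed r",least_squares(lambda k:np.hypot(*(P[:,:2]-k).T)-.0272,[.424,.173]).x)
g=cv2.cvtColor(im,cv2.COLOR_BGR2GRAY);r=(g<70).astype(np.uint8)*255;r[:,80:]=0;r[:150]=0;r[220:]=0
c=max(cv2.findContours(r,0,1)[0],key=cv2.contourArea);e=cv2.fitEllipse(c);print(e,plane(cw,e[0],.012),plane(cw,e[0],.005))
cv2.imwrite("pics/w1z.png",cv2.resize(im[160:245,275:370],None,fx=6,fy=6,interpolation=cv2.INTER_NEAREST))
E
```

```text
[295. 168.] [348. 232.]
centre [0.4251 0.1743] r 0.027094733136570518
fixed r [0.425  0.1743]
((30.601930618286133, 185.49423217773438), (43.356746673583984, 57.02397537231445), 136.81712341308594) [[ 0.422  -0.2227  0.012 ]] [[ 0.4231 -0.2296  0.005 ]]
```

```bash
sleep 1
```

```text
(no output)
```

View pics/w1z.png

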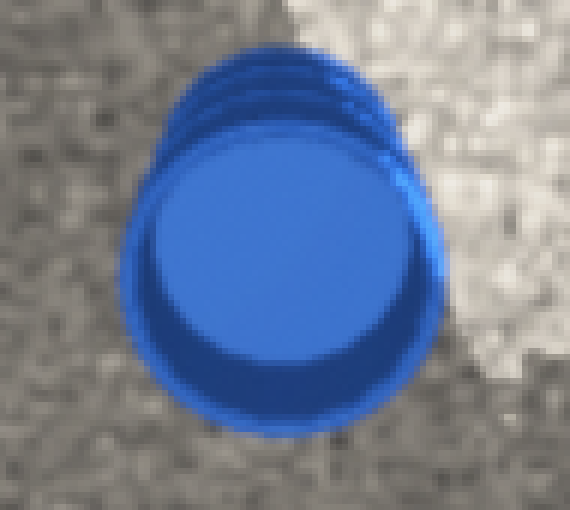

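The rim is clean in the zoom, with its centre at (0.425, 0.174). Three views agree to about 2 mm. I'll descend and grip.

```bash
python3 - <<'E'
from rig import robot
from h import *
np.set_printoptions(precision=4,suppress=True)
robot.move_linear([.425,.174,.15],velocity=.15)
hit=robot.move_linear([.425,.174,.114],velocity=.08,threshold=8)
s=robot.get_state();print(hit,s["time"],s["ee_pos"],s["force"])
if not hit:
    robot.gripper_to(.045); s=robot.get_state();print(s["time"],s["opening"],s["force"])
im=robot.grab_frame("wrist");cv2.imwrite("pics/w2.png",im[:,:,::-1])
im=robot.grab_frame("side");cv2.imwrite("pics/s2.png",cv2.resize(im[100:230,220:420,::-1],None,fx=4,fy=4))
E
```

```text
False 3.4167 [0.4252 0.174  0.1143] [ 0.0134  0.7594 -0.5452]
4.1083 0.05490447306675962 [0.8205 0.0069 0.9547]
```

View pics/w2.png

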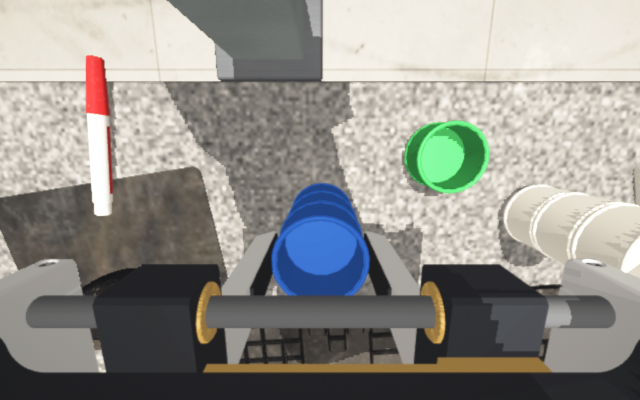

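View pics/s2.png

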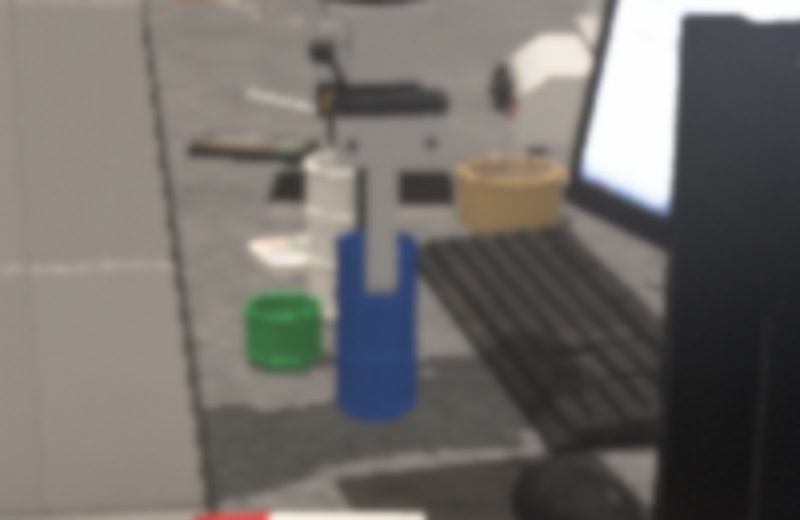

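The wrist image shows the blue rim held between both fingers at about (320,258). In the side crop the near finger is centred on the pot's upper half, and the opening reads 54.9 mm against a 55 mm pot. I'll lift straight up slowly.

```bash
python3 - <<'E'
from rig import robot
from h import *
np.set_printoptions(precision=4,suppress=True)
robot.move_linear([.4252,.174,.134],velocity=.05)
robot.move_linear([.4252,.174,.26],velocity=.12)
s=robot.get_state();print(s["time"],s["opening"],s["ee_pos"],s["force"])
im=robot.grab_frame("side");cv2.imwrite("pics/s3.png",cv2.resize(im[70:230,220:420,::-1],None,fx=3.7,fy=3.7))
im=robot.grab_frame("wrist");cv2.imwrite("pics/w3.png",im[:,:,::-1])
print(s["qpos"])
D=np.array([[-1,0,0],[0,1,0],[0,0,-1.]])
for a in([.424,-.223,.26],[.423,-.2225,.045]): print(robot.ik(a,D))
E
```

```text
5.9583 0.05512241725139256 [0.4249 0.1739 0.2594] [-0.3646  0.1158 -0.8618]
[-0.7325  0.0778  0.2931  1.9735 -0.0251  1.0948  1.1421]
[-0.3214  0.1463  0.8199  1.943  -0.1198  1.1013  2.1184]
[-0.2461  0.5805  0.8253  2.1252 -0.6639  0.7128  2.5951]
```

View pics/s3.png

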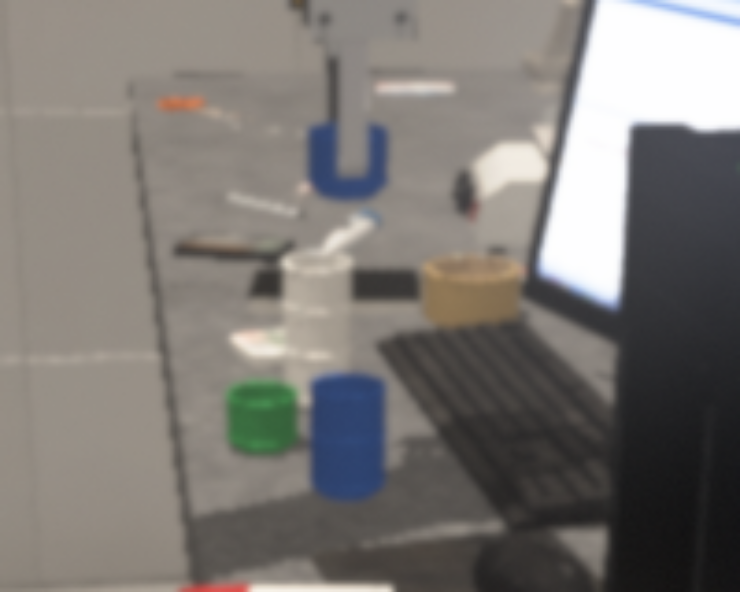

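View pics/w3.png

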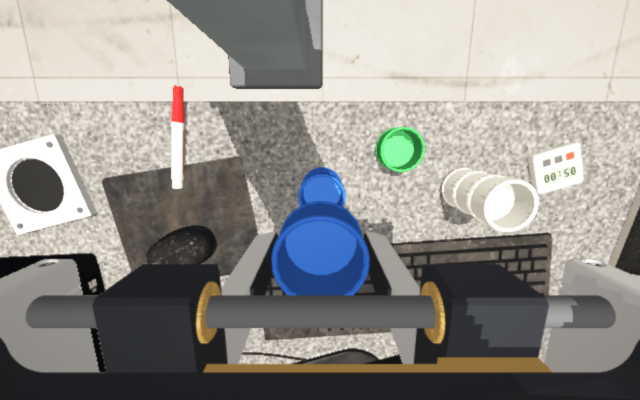

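The pot hangs upright in the fingers, at about (347,160) in the side crop. Two blue pots and the white pile are still standing. I'll refine the seat centre from its white plate outline in the top and wrist pictures.

```bash
python3 - <<'E'
from rig import robot
from h import *
np.set_printoptions(precision=4,suppress=True)
for n,f,(u0,v0,u1,v1) in(("top","top0",(385,180,450,245)),("wrist","w3",(0,125,100,240)),("side","side0",(295,250,385,295))):
    c=robot.camera_info(n);im=cv2.imread(f"pics/{f}.png");sub=im[v0:v1,u0:u1];hsv=cv2.cvtColor(sub,cv2.COLOR_BGR2HSV)
    m=cv2.inRange(hsv,(0,0,185),(180,40,255));m=cv2.morphologyEx(m,cv2.MORPH_OPEN,np.ones((2,2)))
    k=max(cv2.findContours(m,0,1)[0],key=cv2.contourArea);h=cv2.convexHull(k)[:,0]+[u0,v0]
    P=plane(c,h,.012)[:,:2].astype(np.float32);r=cv2.minAreaRect(P*1000);print(n,"plate",r)
    # recess hole: child contours
    cs,hr=cv2.findContours(m,cv2.RETR_CCOMP,1)
    for q,hh in zip(cs,hr[0]):
        if hh[3]>=0 and cv2.contourArea(q)>100:
            Q=plane(c,q[:,0]+[u0,v0],.012)[:,:2].astype(np.float32)*1000;print("  hole",cv2.minEnclosingCircle(Q),cv2.fitEllipse(Q))
E
```

```text
top plate ((421.5379333496094, -227.66773986816406), (115.84442138671875, 115.67906188964844), 14.421783447265625)
  hole ((420.9384460449219, -227.8074188232422), 43.19628143310547) ((421.09564208984375, -227.4945526123047), (81.48224639892578, 83.5904312133789), 20.00324821472168)
wrist plate ((421.7078857421875, -208.81350708007812), (142.68109130859375, 188.10787963867188), 80.05664825439453)
  hole ((425.0030822753906, -225.26303100585938), 40.3730583190918) ((423.94342041015625, -224.86831665039062), (75.80198669433594, 80.15946960449219), 164.9890594482422)
  hole ((414.5585021972656, -169.80540466308594), 62.7340087890625) ((414.59710693359375, -162.87466430664062), (21.970029830932617, 122.0467758178711), 101.87681579589844)
  hole ((353.3268127441406, -241.83872985839844), 13.528353691101074) ((353.3163146972656, -239.98513793945312), (14.576056480407715, 26.350156784057617), 32.75017547607422)
side plate ((425.57989501953125, -232.34561157226562), (118.3971939086914, 118.83763122558594), 14.395125389099121)
  hole ((424.0669250488281, -235.01214599609375), 41.678409576416016) ((424.3851318359375, -235.0953369140625), (79.08831787109375, 80.55261993408203), 5.914174556732178)
```

The top-view plate outline fits 115.8 × 115.7 mm, centred at (0.4215, −0.2277). The wrist hole gives (0.424, −0.225), and the side view agrees in x but is weak in y. I'll use (0.423, −0.227), well within the 15 mm tolerance, and travel at x = 0.41 to stay clear of the tower.

```bash
python3 - <<'E'
from rig import robot
from h import *
np.set_printoptions(precision=4,suppress=True)
robot.move_linear([.41,.0,.26],velocity=.15)
robot.move_linear([.41,-.227,.22],velocity=.15)
robot.move_linear([.423,-.227,.12],velocity=.12)
s=robot.get_state();print(s["time"],s["opening"],s["ee_pos"],s["force"],s["qpos"])
im=robot.grab_frame("side");cv2.imwrite("pics/s4.png",cv2.resize(im[150:310,250:450,::-1],None,fx=3.7,fy=3.7))
im=robot.grab_frame("wrist");cv2.imwrite("pics/w4.png",im[:,:,::-1])
E
```

```text
10.05 0.055103076178559654 [ 0.4232 -0.2272  0.1206] [-0.2065  0.2376 -1.0673] [-0.1277  0.3582  0.66    2.0772 -0.3048  0.7995  2.2871]
```

View pics/s4.png

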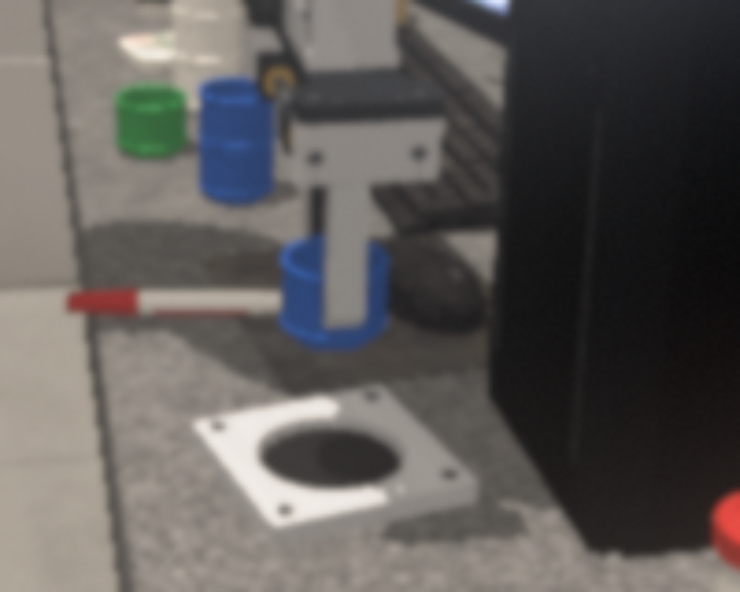

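View pics/w4.png

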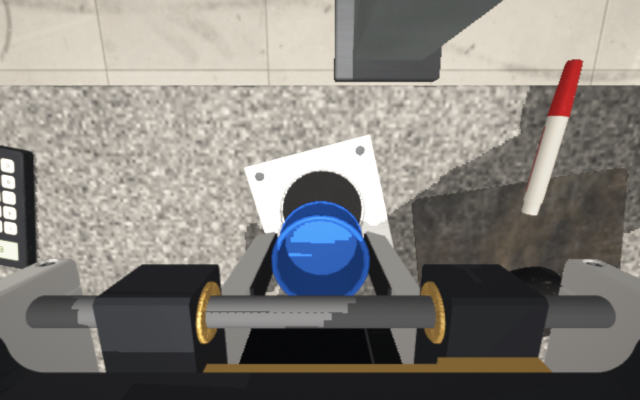

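The side crop shows the upright pot over the recess, and the wrist view has the recess centred at u≈321, in line with the pot at u≈321. I'll lower it gently with contact detection.

```bash
python3 - <<'E'
from rig import robot
from h import *
np.set_printoptions(precision=4,suppress=True)
robot.move_linear([.423,-.227,.06],velocity=.1)
hit=robot.move_linear([.423,-.227,.040],velocity=.02,threshold=4)
s=robot.get_state();print(hit,s["time"],s["opening"],s["ee_pos"],s["force"])
im=robot.grab_frame("side");cv2.imwrite("pics/s5.png",cv2.resize(im[180:310,260:420,::-1],None,fx=4.5,fy=4.5))
im=robot.grab_frame("wrist");cv2.imwrite("pics/w5.png",im[:,:,::-1])
E
```

```text
True 11.7 0.05492735357956637 [ 0.423  -0.2268  0.0428] [0.7893 1.7435 5.08  ]
```

View pics/s5.png

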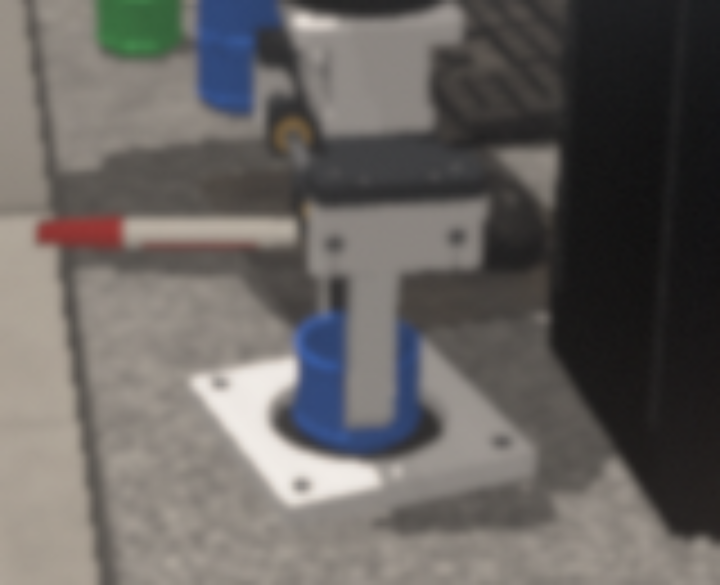

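View pics/w5.png

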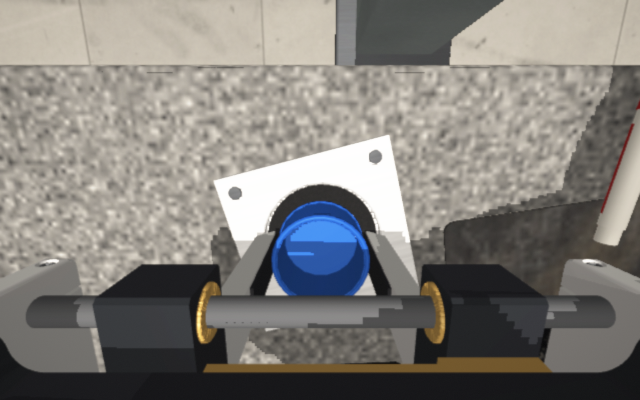

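Contact came at a TCP height of 0.0428 m, against an expected 0.043 m, and the pot is centred in the recess in both views. I'll release and retreat straight up.

```bash
python3 - <<'E'
from rig import robot
from h import *
np.set_printoptions(precision=4,suppress=True)
robot.gripper_to(.09)
s=robot.get_state();print(s["time"],s["opening"],s["force"])
robot.move_linear([.423,-.227,.10],velocity=.08)
robot.move_linear([.423,-.227,.20],velocity=.15)
robot.move_linear([.40,-.10,.26],velocity=.15)
robot.move_linear([.36,0.0,.26],velocity=.15)
s=robot.get_state();print(s["time"],s["ee_pos"],s["force"])
for n in("side","top"):
    im=robot.grab_frame(n);cv2.imwrite(f"pics/{n}6.png",im[:,:,::-1])
cs=robot.camera_info("side")
im=cv2.imread("pics/side6.png");cv2.imwrite("pics/s6.png",cv2.resize(im[130:290,260:400],None,fx=3.7,fy=3.7))
im=cv2.imread("pics/top6.png");cv2.imwrite("pics/t6.png",cv2.resize(im[170:255,160:460],None,fx=2.6,fy=2.6))
E
```

```text
12.5167 0.09008417110406947 [ 0.7848 -0.233  -0.3266]
16.1667 [ 0.3602 -0.0007  0.2599] [-1.0066 -0.2231  0.5078]
```

View pics/s6.png

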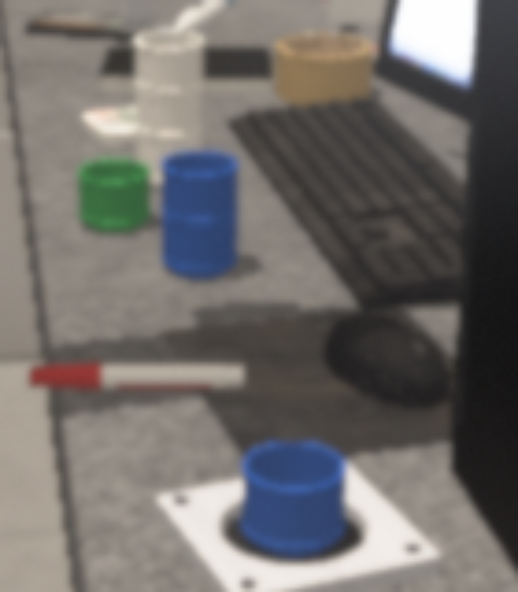

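View pics/t6.png

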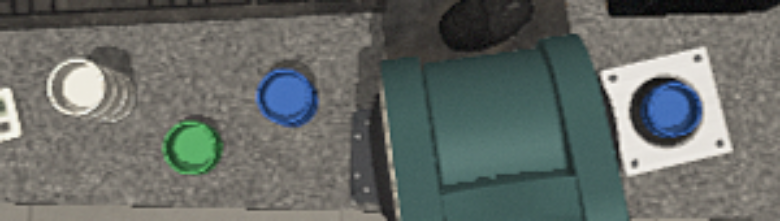

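The pot stands upright in the recess in both views, and the remaining blue pots and the white pile are where they were. One numeric check of the pot against the recess, then I'll hand in.

```bash
python3 - <<'E'
from rig import robot
from h import *
np.set_printoptions(precision=4,suppress=True)
ct=robot.camera_info("top");im=cv2.imread("pics/top6.png")
m=cv2.inRange(cv2.cvtColor(im,cv2.COLOR_BGR2HSV),(105,120,40),(125,255,255))
for x0,x1,z in((390,450,.049),(240,300,.082)):
    k=m.copy();k[:,:x0]=0;k[:,x1:]=0;k[:180]=0;k[250:]=0
    c=max(cv2.findContours(k,0,1)[0],key=cv2.contourArea);(u,r)=cv2.minEnclosingCircle(c);print(u,r,plane(ct,u,z))
a=cv2.imread("pics/top0.png");print("white area diff",cv2.absdiff(a[185:222,172:215],im[185:222,172:215]).max())
E
```

```text
(417.5928955078125, 212.36338806152344) 11.707950592041016 [[ 0.4213 -0.2208  0.049 ]]
(269.7367248535156, 207.67874145507812) 11.807262420654297 [[0.4224 0.1738 0.082 ]]
white area diff 10
```

The pot measures (0.421, −0.221), with some side wall biasing y by 2–3 mm, against a seat centre of (0.4215, −0.2277). That is at most 7 mm off, inside the 15 mm limit.

```bash
python3 -c "
from rig import robot
robot.sign_off(); print(robot.get_state()['time'])"
```

```text
the job is handed in; nothing more can be done
the job is handed in; nothing more can be done
```

The top blue pot is now standing upright in the recess of the sample seat, and the job is handed in. `sign_off` gives no verdict, so the result rests on my own checks.

**What I did:** I located the pot with the top, side and wrist cameras and gripped its upper half; the fingers closed to 54.9 mm on the 55 mm pot. I lifted it straight up and carried it past the near side of the tower. I then lowered it at 2 cm/s until it touched at TCP height 42.8 mm (43 mm expected for the recess floor), released it and backed the arm away. The last clock reading was about 16 s of the 38 s allowed.

**Last checks:**
- **Pot position:** it is upright in both camera views. The top view puts it at most 7 mm from the recess centre, against the 15 mm limit.
- **Other pots:** the two remaining blue pots stand in place, with the upper one measured about 3 mm from the pile's first position. The white pile's picture area is practically unchanged.
- **Robot:** the arm is clear of everything.

**Disagreements:** my readings of the seat's y position differed between views, from −0.2225 to −0.235 m, with the side view the weakest in that direction. I aimed at −0.227 m. The top-view pot reading (y = −0.221 m) was 6 mm from where I commanded it. I put part of that down to the visible side wall biasing the reading.

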